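Refill the empty nests of the covered cheese tray

ROBOT

A 6-joint arm with a two-finger parallel gripper is mounted at the origin on a cart in front of the work surface, level with it; the furniture and walls round the work are solid. World frame = base frame: x ahead of the robot, y to its left, z up, the work surface at z = 0. Lengths are in mm, angles in rad, forces in N, time in s.
With the tool pointing down it reaches from about 300 to 775 mm from the base axis. Payload 14.6 kg.
Tool frame: the origin (TCP) lies on the front face of the gripper's body, between the roots of the fingers; the fingertips stand 97 mm ahead of it and the grasp point (between the pads) lies 78 mm ahead of it; z points along the fingers, y is the direction in which the jaws open and shut (so a half turn about z gives the same grasp; the last joint's range is limited). The gripper opens to 94 mm and grips with 3 to 60 N. Pads are 16 mm wide; open, the fingers measure 119 mm over their backs; the gripper's body (75 mm by 177 mm) begins 78 mm behind the grasp point.
Start: joints at [-1.213, 0.3, 1.521, -0, 1.321, -0.067], TCP at [226.669, -501.11, 302.646] pointing down, gripper open.
Joint ranges: [-3.03, 3.03], [-0.79, 2.21], [0.23, 2.52], [-1.04, 4.18], [0, 3.07], [-2.55, 2.55]. Speed limits (rad/s): [2.22, 2.22, 2.57, 3.14, 3.14, 3.14].

INTERFACE

Orientations are given as [roll, pitch, yaw] about the fixed x, y, z axes, in that order (R = Rz(yaw) Ry(pitch) Rx(roll)).
In Python, from cell import manip, eyes, finder gives the robot as it stands.
- The arm moves only by the tool drive_tool, never from a script. Its argument "rows" is a list of rows, each an object with "offset": the shift along the tool's x, y, z in mm, a list of three; "spin": the turn about the tool's z in degrees; "jaw": the finger opening in mm, from 0 to 94. In form: [{"offset": [dx, dy, dz], "spin": spin, "jaw": jaw}, ...]. A call has 1 to 20 rows; each row shifts and turns the commanded pose from where the row before left it, along the tool's axes as they then stand; what a row does not reach is not made up. A row lasts 1/10 s, in which the tool goes at most 50 mm and 8.59 degrees, less where a joint would pass 70% of its speed; a pose out of reach is approached as far as the arm can. A call is refused whole if a number of a shift passes 50 or a number of a turn 8.59, either way. A call with a gripper value outside its range is refused whole. The fingers move at their own pace and stop on an object; "force" is the grip in N (left out, the last holds). Time passes only in rows, so rows that do not move let the fingers close. It gives the time, the measured TCP pose, the force and the opening at its end, in the units of the state.
- manip.read_state(): the state, without advancing time (a new reading comes with each control period).
- eyes.camera(name): name is "scene" or "top" or "wrist"; returns a dict with "color" (420x560x3 uint8, blue, green, red), "depth" (420x560 float32, mm along the optical axis (not along the pixel's ray), 0 where there is no reading), "vfov" (degrees; the focal length in pixels is half the picture's height over the tangent of half this angle, whatever the lens; pixels are square), "cx", "cy" (the principal point, pixels), "rvec" (rotation vector, rad) and "tvec" (3), from world to camera coordinates, as OpenCV has them. Camera axes: x right, y down, z forward; pixel columns grow to the right and rows downward; lengths in mm; the calibration is good to about 2 mm. A picture is of the moment at which its call begins.
- manip.sign_off(): hands the job in, once; it reports no verdict.
Trained networks look in the newest picture that a camera, given by its name, has taken for a name from the list of things; names that differ only in an ending like _2 or _b are one class to them, and where a whole thing is asked for, a point or a joint stands for the part that bears it (a point fixed in the world has none). Each returns a list of dicts, best first, with "p" (0 to 1); they miss things now and then, are a little off and sometimes report something else, mostly with a low value. They report only what shows in the picture. A call takes as long as a camera call.
- finder.find_in(camera, target): "uv" ([column, row] in pixels, amid what is visible of it).
The state is a dict: "clock": time; "joints": joint angles; "qd": joint speeds; "effort": joint torques, N m; "eef_pos": TCP position; "eef_rot": TCP orientation; "wrist_force": force on the tool from outside, world axes, zero at the start; "moment": the same for the moment, N m; "finger_gap": finger opening in mm.
Only numpy, scipy, OpenCV 4.12 (cv2) and the standard library are available. Lean on these libraries where they do the work, as an engineer would, in place of code of your own. Each camera call takes 0.05 s, during which the arm holds its last target. There are 200 camera calls.

TASK

Swing up the clear hood of the display tray and fill its empty nests with spare pear-shaped cheeses from the white board, setting each one in gently so that it stands upright on the floor of its nest, one to a nest, then lower the hood gently until it is fully closed. Leave the pear cheeses that already stand in the tray, the spare that is left over, the yellow ball cheese and the other cheeses where they are.

Things in the scene. Friction and masses are not known exactly. Their poses are not given: they have to be found in the camera images.
- case: covered display tray, fixed to the deck: low steel tray 180 mm (its x) by 330 mm (its y), rim 18 mm high, with a grey moulded insert holding six round black-floored nests in two rows of three, under a clear hinged hood. Origin: centre of its underside on the deck; +x points across the tray to its hinge side (to the robot's left, yaw about pi/2, give or take 0.15 rad), +y along it towards the robot, z up
- hood (a joint): clear hood of the tray (180 x 330 x 74 mm, 0.4 kg, walls 3 mm), hinged along the tray's left long rim; rad, 0 = fully closed on the rim, grows as it swings up and over to the left, stop at 1.95. It has stiff friction hinges: it stays at whatever angle it is left, and takes about 4 N at the handle to lift and 1 N to lower. Leaning back a little past upright (1.7 to 1.9) it leaves the nests well clear from above. It starts closed or a little ajar (up to 0.2)
- hood_handle (a point): centre of the round steel bar handle on the hood's long wall opposite the hinges (to the robot's right): bar 11 mm thick, 120 mm long along the tray's y, its middle 35 mm out from the wall (gap of 29 mm behind the bar; the hood top is 10 mm higher than the middle of the bar), its two stalks 51 mm either side of the centre; with the hood closed it is 82 mm above the deck. It swings with the hood (seen from the hinge line, closed: 215 mm towards -x and 64 mm up)
- hood_hinge (a point): point on the hood's hinge line (the line runs along the tray's y, over the tray's left rim, 18.5 mm above the deck), in the middle of its length
- board: white plastic board 270 x 100 x 12 mm, fixed on the deck to the robot's right, on which the three spare pear cheeses stand. Origin: centre of its underside; long side along its x
- ball_mid (a point): centre (half-way up) of a yellow ball cheese without a head, 61 mm across and 56 mm high, standing on the deck; not a pear cheese, it does not belong in the tray
- wheel: black-rinded cheese wheel 158 mm across, 76 mm high, on the deck far from the robot, between tray and board; bystander. Origin: centre of its underside
- nest_1 (a point): nest 1 (handle side, nearest the robot), at x = -40, y = +100 mm from the tray's origin: round recess 54 mm across and 10 mm deep with a bevelled mouth, floor 5 mm and mouth 15 mm above the deck. This point lies on its axis, 36.5 mm above its floor, where the middle of a cheese standing in it belongs. The nest may be empty or taken
- nest_2 (a point): nest 2 (handle side, middle), at x = -40, y = +0 mm from the tray's origin: round recess 54 mm across and 10 mm deep with a bevelled mouth, floor 5 mm and mouth 15 mm above the deck. This point lies on its axis, 36.5 mm above its floor, where the middle of a cheese standing in it belongs. The nest may be empty or taken
- nest_3 (a point): nest 3 (handle side, farthest from the robot), at x = -40, y = -100 mm from the tray's origin: round recess 54 mm across and 10 mm deep with a bevelled mouth, floor 5 mm and mouth 15 mm above the deck. This point lies on its axis, 36.5 mm above its floor, where the middle of a cheese standing in it belongs. The nest may be empty or taken
- nest_4 (a point): nest 4 (hinge side, nearest the robot), at x = +40, y = +100 mm from the tray's origin: round recess 54 mm across and 10 mm deep with a bevelled mouth, floor 5 mm and mouth 15 mm above the deck. This point lies on its axis, 36.5 mm above its floor, where the middle of a cheese standing in it belongs. The nest may be empty or taken
- nest_5 (a point): nest 5 (hinge side, middle), at x = +40, y = +0 mm from the tray's origin: round recess 54 mm across and 10 mm deep with a bevelled mouth, floor 5 mm and mouth 15 mm above the deck. This point lies on its axis, 36.5 mm above its floor, where the middle of a cheese standing in it belongs. The nest may be empty or taken
- nest_6 (a point): nest 6 (hinge side, farthest from the robot), at x = +40, y = -100 mm from the tray's origin: round recess 54 mm across and 10 mm deep with a bevelled mouth, floor 5 mm and mouth 15 mm above the deck. This point lies on its axis, 36.5 mm above its floor, where the middle of a cheese standing in it belongs. The nest may be empty or taken
- pear_1_mid (a point): yellow pear-shaped cheese with a small round head, 73 mm high, about 0.26 kg; this point is on its axis, half-way up (36.5 mm above its flat base, which is 31 mm across); widest (59 mm) 30 mm above the base, 49 mm wide 14 mm above it and 48 mm wide 50 mm above it. One of seven alike: four stand in nests of the tray, three are spares on the board
- pear_2_mid (a point): yellow pear-shaped cheese with a small round head, 73 mm high, about 0.26 kg; this point is on its axis, half-way up (36.5 mm above its flat base, which is 31 mm across); widest (59 mm) 30 mm above the base, 49 mm wide 14 mm above it and 48 mm wide 50 mm above it. One of seven alike: four stand in nests of the tray, three are spares on the board
- pear_3_mid (a point): yellow pear-shaped cheese with a small round head, 73 mm high, about 0.26 kg; this point is on its axis, half-way up (36.5 mm above its flat base, which is 31 mm across); widest (59 mm) 30 mm above the base, 49 mm wide 14 mm above it and 48 mm wide 50 mm above it. One of seven alike: four stand in nests of the tray, three are spares on the board
- pear_4_mid (a point): yellow pear-shaped cheese with a small round head, 73 mm high, about 0.26 kg; this point is on its axis, half-way up (36.5 mm above its flat base, which is 31 mm across); widest (59 mm) 30 mm above the base, 49 mm wide 14 mm above it and 48 mm wide 50 mm above it. One of seven alike: four stand in nests of the tray, three are spares on the board
- pear_5_mid (a point): yellow pear-shaped cheese with a small round head, 73 mm high, about 0.26 kg; this point is on its axis, half-way up (36.5 mm above its flat base, which is 31 mm across); widest (59 mm) 30 mm above the base, 49 mm wide 14 mm above it and 48 mm wide 50 mm above it. One of seven alike: four stand in nests of the tray, three are spares on the board
- pear_6_mid (a point): yellow pear-shaped cheese with a small round head, 73 mm high, about 0.26 kg; this point is on its axis, half-way up (36.5 mm above its flat base, which is 31 mm across); widest (59 mm) 30 mm above the base, 49 mm wide 14 mm above it and 48 mm wide 50 mm above it. One of seven alike: four stand in nests of the tray, three are spares on the board
- pear_7_mid (a point): yellow pear-shaped cheese with a small round head, 73 mm high, about 0.26 kg; this point is on its axis, half-way up (36.5 mm above its flat base, which is 31 mm across); widest (59 mm) 30 mm above the base, 49 mm wide 14 mm above it and 48 mm wide 50 mm above it. One of seven alike: four stand in nests of the tray, three are spares on the board

How it is judged:
By the outcome, as a careful person would: the job done as asked, in the order asked, and still so for the second after the job is handed in, with the robot touching nothing.
It also fails if it takes over 72 s, if anything falls off the work surface, if the arm or the gripper's body presses on something with over 40 N, if the wrist force passes 120 N, or if a joint passes its speed limit or range.

## Working session

There is one attempt and no reset: what is moved stays moved. The work goes in short steps, Python scripts to look and compute and a tool call to move; the robot and the scene stay as the last step left them, time stands still between calls to the robot, and variables do not carry over. Pictures are saved under pics/ and viewed, about 8 in all and at most 12, crops included, and the job is handed in when it is done.

Besides the shell and the picture viewer there is one more tool, called as a command line: name --argument value ..., lists and objects as JSON in quotes. drive_tool: Moves the arm, as the interface text tells. Its arguments: {"type":"object","properties":{"rows":{"type":"array","items":{"type":"object","properties":{"offset":{"type":"array","items":{"type":"number"}},"spin":{"type":"number"},"jaw":{"type":"number"}}}},"force":{"type":"number"}},"required":["rows"]}

```bash
mkdir -p pics; cat > h.py <<'E'
import numpy as np, cv2
from cell import manip, eyes, finder
def K(c):
    f=c["color"].shape[0]/2/np.tan(np.radians(c["vfov"])/2)
    return np.array([[f,0,c["cx"]],[0,f,c["cy"]],[0,0,1.]])
def ray(c,uv):
    R=cv2.Rodrigues(np.array(c["rvec"],float))[0]; t=np.array(c["tvec"],float).ravel()
    d=R.T@np.linalg.inv(K(c))@np.array([uv[0],uv[1],1.]); return -R.T@t,d
def atz(c,uv,z):
    o,d=ray(c,uv); return o+d*(z-o[2])/d[2]
def dep(c,uv):
    o,d=ray(c,uv); return o+d*c["depth"][int(round(uv[1])),int(round(uv[0]))]
def proj(c,P):
    R=cv2.Rodrigues(np.array(c["rvec"],float))[0]; p=(R@np.array(P).reshape(-1,3).T).T+np.array(c["tvec"]).ravel()
    q=(K(c)@p.T).T; return q[:,:2]/q[:,2:]
def cloud(c):
    R=cv2.Rodrigues(np.array(c["rvec"],float))[0]; t=np.array(c["tvec"],float).ravel()
    v,u=np.mgrid[:420,:560]; k=K(c); z=c["depth"]
    p=np.stack([(u-k[0,2])/k[0,0]*z,(v-k[1,2])/k[1,1]*z,z],-1)
    return (p-t)@R
E
cat > a.py <<'E'
from h import *
np.set_printoptions(precision=1,suppress=True)
for n in ["top","scene"]:
    c=eyes.camera(n); cv2.imwrite(f"pics/{n}0.png",c["color"])
    print(n,c["vfov"],"cam at",ray(c,(280,210))[0])
    for t in ["pear_1_mid","hood_handle","hood_hinge","case","board","ball_mid","wheel","nest_1"]:
        for r in finder.find_in(n,t):
            if r["p"]>.25: print(t,round(r["p"],2),np.array(r["uv"]),dep(c,r["uv"]))
print(manip.read_state())
E
python3 a.py
```

```text
top 49.8105231840983 cam at [ 392.2  -55.5 1073.4]
hood_handle 0.78 [210.7 210.1] [547.6  91.1 110.1]
hood_handle 0.29 [210.3 210.7] [547.4  93.  103.1]
hood_hinge 0.59 [213.4 212.6] [542.2  85.1 110.5]
hood_hinge 0.54 [212.7 210.1] [547.8  87.  109. ]
case 0.6 [211.4 210.3] [547.2  89.6 110. ]
case 0.49 [354.5 251.3] [ 469.1 -233.7   14.2]
board 0.97 [355.3 251.3] [ 467.1 -230.7   42.6]
ball_mid 0.74 [397.2 147.8] [ 709.6 -331.9   51.9]
wheel 0.77 [303.2 123.6] [ 758.1 -110.1   75.2]
nest_1 0.95 [214.  208.7] [550.7  84.1 110.4]
scene 44.18286932373984 cam at [ 16.8 726.8 806.6]
pear_1_mid 0.26 [246.  178.1] [ 748.  -122.    73.4]
hood_handle 0.83 [261.3 255.3] [511.4 117.3 105. ]
hood_hinge 0.82 [257.4 256.2] [520.5 118.9  98.9]
case 0.73 [259.9 258. ] [509.3 124.7 104.1]
board 0.65 [363.3 215.2] [ 462.9 -237.2    9.8]
ball_mid 0.87 [301.3 160.8] [ 706.8 -315.3   44.3]
wheel 0.74 [245.9 179.5] [ 741.8 -114.1   75.7]
wheel 0.32 [362.7 216. ] [ 462.9 -234.1    9.2]
nest_1 0.7 [259.  262.4] [505.1 133.2 100.7]
{'clock': 0.9, 'joints': array([-1.2,  0.3,  1.5,  0. ,  1.3, -0.1]), 'qd': array([ 0.,  0.,  0., -0., -0., -0.]), 'effort': array([  0. , -53.2, -35.3,   0.1,   0. ,  -0. ]), 'eef_pos': array([ 226.7, -501.1,  302.7]), 'eef_rot': array([ 3.1, -0. ,  0.4]), 'wrist_force': array([0.2, 0. , 0.3]), 'moment': array([ 0.1, -0. , -0. ]), 'finger_gap': 94.20147384107428}
```

View images.

```bash
python3 -c "
import cv2
a=cv2.imread('pics/top0.png')[60:360,100:460]
cv2.imwrite('pics/t1.png',cv2.resize(a,None,fx=2,fy=2,interpolation=2))
a=cv2.imread('pics/scene0.png')[120:400,120:480]
cv2.imwrite('pics/s1.png',cv2.resize(a,None,fx=2,fy=2,interpolation=2))"
```

```text
(no output)
```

View pics/t1.png

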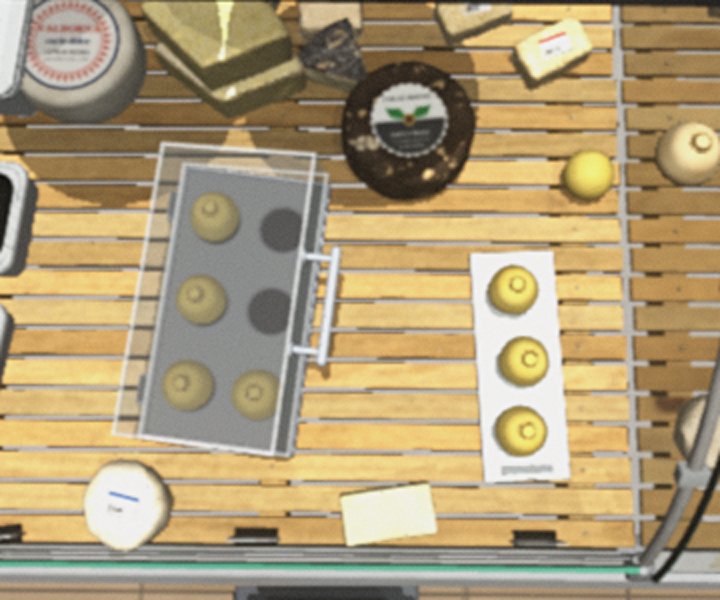

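View pics/s1.png

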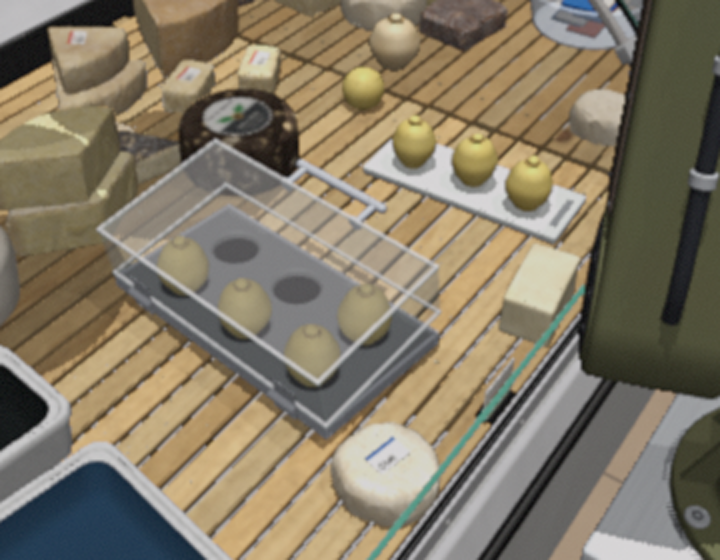

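```bash
cat > b.py <<'E'
from h import *
np.set_printoptions(precision=2,suppress=True)
c=eyes.camera("top"); P=cloud(c); np.save("top.npy",P)
m=np.zeros((420,560),bool); m[140:285,165:262]=1
m&=(P[...,2]>85)
Q=P[m]
for _ in range(3):
    A=np.c_[Q[:,:2],np.ones(len(Q))]; s=np.linalg.lstsq(A,Q[:,2],rcond=None)[0]; r=Q[:,2]-A@s; Q=Q[abs(r)<4]
print("plane",s,"tilt",np.hypot(*s[:2]),"n",len(Q),"std",r.std())
print("yaw-ish of case +x", np.arctan2(-s[1],-s[0]))
rr=cv2.minAreaRect(Q[:,:2].astype(np.float32)); print(rr,cv2.boxPoints(rr))
# nest floors, tray corners by eye
cr=lambda x,y:(100+x/2,60+y/2)
print("nest3,2",atz(c,cr(284,230),5),atz(c,cr(270,312),5))
print("handle ends",[atz(c,cr(*q),100) for q in((336,250),(323,362))])
print("handle depth pts"); 
hm=np.zeros((420,560),bool); hm[183:243,258:272]=1
H=P[hm&(P[...,2]>70)]; print(len(H),H.mean(0) if len(H) else 0,H[::max(1,len(H)//12)])
# insert corners z=15 : crop
print("insert",[atz(c,cr(*q),18) for q in((183,165),(328,175),(290,457),(140,437))])
for q in((513,290),(523,361),(521,431),(588,174)):
    u,v=map(int,cr(*q)); S=P[v-16:v+16,u-16:u+16].reshape(-1,3); B=S[S[:,2]>35]
    f=lambda p:((B[:,0]-p[0])**2+(B[:,1]-p[1])**2)
    print(len(B),"bbox mid",(B.min(0)+B.max(0))/2,"mean",B.mean(0),"top",S[S[:,2]>S[:,2].max()-3].mean(0), B.max(0)-B.min(0))
E
python3 b.py
```

```text
plane [ -0.05  -0.22 155.43] tilt 0.2297388901287495 n 2530 std 1.3293009771807511
yaw-ish of case +x 1.3604531146115408
((555.9822998046875, 104.24666595458984), (80.3181381225586, 347.1645812988281), 65.37776184082031) [[381.45 140.06]
 [697.05  -4.58]
 [730.51  68.43]
 [414.91 213.07]]
nest3,2 [651.58  34.34   5.  ] [550.91  48.64   5.  ]
handle ends [array([606.53, -31.4 , 100.  ]), array([482.95, -19.15, 100.  ])]
handle depth pts
330 [544.88 -22.81 125.55] [[606.57 -29.67 119.73]
 [595.92 -10.32 117.03]
 [591.27 -16.93 118.48]
 [582.76 -29.97 117.78]
 [571.13 -30.23 121.4 ]
 [558.27 -21.82 119.83]
 [546.84 -24.25 123.63]
 [536.4  -24.35 121.52]
 [526.01 -26.57 119.21]
 [512.69 -18.39 122.07]
 [502.34 -16.34 119.39]
 [491.56 -14.46 120.49]
 [481.05 -16.73 120.03]]
insert [array([728.03, 157.63,  18.  ]), array([717.35, -18.37,  18.  ]), array([381.03,  19.96,  18.  ]), array([401.94, 193.17,  18.  ])]
498 bbox mid [ 496.4  -157.97  556.27] mean [ 568.59 -228.1    77.32] top [ 392.18  -55.47 1073.38] [ 208.45  204.99 1034.22]
518 bbox mid [ 456.22 -162.64  555.95] mean [ 488.95 -238.61   74.7 ] top [ 392.18  -55.47 1073.38] [ 128.08  214.34 1034.86]
539 bbox mid [ 412.78 -162.07  556.35] mean [ 412.57 -233.12   78.03] top [ 392.18  -55.47 1073.38] [  55.69  213.19 1034.06]
434 bbox mid [ 569.08 -206.05  554.2 ] mean [ 713.35 -324.31   54.26] top [ 392.18  -55.47 1073.38] [ 353.8   301.14 1038.37]
```

```bash
cat > g.py <<'E'
from h import *
import sys
# usage: g.py x y z yawdeg -> tool-frame delta (after spinning to yaw), TCP target
s=manip.read_state(); p=np.array(s["eef_pos"]); r=np.array(s["eef_rot"])
x,y,z,yw=map(float,sys.argv[1:5])
sp=-((yw-np.degrees(r[2])+180)%360-180)
a=np.radians(yw); R=np.array([[np.cos(a),np.sin(a),0],[np.sin(a),-np.cos(a),0],[0,0,-1]])
d=R.T@(np.array([x,y,z])-p)
np.set_printoptions(precision=2,suppress=True)
print("pos",p,"rot",np.degrees(r),"t",s["clock"],"F",s["wrist_force"],"gap",s["finger_gap"],"j",s["joints"])
print("spin",sp,"delta tool",d)
E
python3 g.py 543 -23 260 -8
python3 - <<'E'
import numpy as np,cv2
P=np.load("top.npy")
for (x,y) in((513,290),(523,361),(521,431),(588,174)):
    u,v=100+x//2,60+y//2; S=P[v-22:v+22,u-22:u+22].reshape(-1,3); S=S[S[:,2]<200]
    B=S[(S[:,2]>35)]; T=S[S[:,2]>S[:,2].max()-8]
    print(len(B),"mid",(B.min(0)+B.max(0))/2,"mean",B.mean(0),"top",T.mean(0),B.max(0)-B.min(0))
E
```

```text
pos [ 226.68 -501.12  302.66] rot [180.    -0.    24.34] t 0.95 F [-0.5   0.09 -0.83] gap 93.81062101028778 j [-1.21  0.3   1.52  0.    1.32 -0.07]
spin 32.33909239699173 delta tool [ 246.7  -517.49   42.66]
492 mid [ 573.15605623 -232.77415909   62.21419143] mean [ 570.74607282 -230.20232348   65.17561819] top [ 574.36448429 -232.42481942   81.08308529] [54.92918425 55.37783202 46.09970713]
513 mid [ 491.66978169 -242.87214216   61.87780934] mean [ 489.89355779 -240.39479152   64.96770208] top [ 490.63266749 -244.06480508   81.0666173 ] [57.18011244 53.88308307 46.70702363]
535 mid [ 424.19042819 -239.74684384   63.55116015] mean [ 413.11791778 -235.51442511   64.809014  ] top [ 411.81840122 -240.01293185   82.56786875] [78.51342021 57.82585359 48.45203697]
431 mid [ 717.36435808 -328.30417739   47.25179133] mean [ 715.59024619 -326.18275716   47.16199673] top [ 718.46715809 -329.18426822   53.84274607] [57.22390008 56.62878997 24.47516302]
```

drive_tool --rows '[{"offset": [0, 0, 0], "spin": 8.1, "jaw": 26}, {"offset": [0, 0, 0], "spin": 8.1, "jaw": 26}, {"offset": [0, 0, 0], "spin": 8.1, "jaw": 26}, {"offset": [0, 0, 0], "spin": 8.1, "jaw": 26}, {"offset": [15.5, -32.3, 2.5], "spin": 0, "jaw": 26}, {"offset": [15.5, -32.3, 2.5], "spin": 0, "jaw": 26}, {"offset": [15.5, -32.3, 2.5], "spin": 0, "jaw": 26}, {"offset": [15.5, -32.3, 2.5], "spin": 0, "jaw": 26}, {"offset": [15.5, -32.3, 2.5], "spin": 0, "jaw": 26}, {"offset": [15.5, -32.3, 2.5], "spin": 0, "jaw": 26}, {"offset": [15.5, -32.3, 2.5], "spin": 0, "jaw": 26}, {"offset": [15.5, -32.3, 2.5], "spin": 0, "jaw": 26}, {"offset": [15.5, -32.3, 2.5], "spin": 0, "jaw": 26}, {"offset": [15.5, -32.3, 2.5], "spin": 0, "jaw": 26}, {"offset": [15.5, -32.3, 2.5], "spin": 0, "jaw": 26}, {"offset": [15.5, -32.3, 2.5], "spin": 0, "jaw": 26}, {"offset": [15.5, -32.3, 2.5], "spin": 0, "jaw": 26}, {"offset": [15.5, -32.3, 2.5], "spin": 0, "jaw": 26}, {"offset": [15.5, -32.3, 2.5], "spin": 0, "jaw": 26}, {"offset": [15.5, -32.3, 2.5], "spin": 0, "jaw": 26}]' --force 25

```text
clock: 2.95
eef_pos: [545.4, -22.8, 262.6]
eef_rot: [3.142, -0.0, -0.141]
wrist_force: [0.2, -0.0, -0.2]
finger_gap: 25.8
```

```bash
python3 - <<'E'
from h import *
c=eyes.camera("wrist"); P=cloud(c); np.save("w.npy",P); cv2.imwrite("pics/w1.png",c["color"])
s=manip.read_state(); print(s["eef_pos"],np.degrees(s["eef_rot"]),s["finger_gap"],s["clock"],ray(c,(280,210)))
p=np.array(s["eef_pos"])
for q in finder.find_in("wrist","hood_handle"): print(q,dep(c,q["uv"]))
print("grasp pt proj",proj(c,[p-[0,0,78],[543,-23,115]]))
E
```

```text
[547.04870422 -19.41010454 262.11044371] [-1.79941454e+02 -1.62427072e-02 -7.93973064e+00] 26.326657189489172 3.0 (array([619.43892589, -32.8652733 , 344.26120844]), array([-0.26541541,  0.03053628, -0.96375807]))
{'uv': [123.7, 150.7], 'p': 0.91} [615.77975308  83.41887388 106.74294111]
grasp pt proj [[272.080187   261.109777  ]
 [279.05520506 227.05145497]]
```

View pics/w1.png

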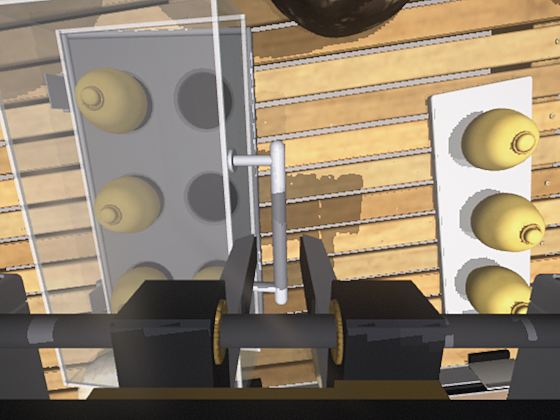

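```bash
python3 - <<'E'
from h import *
np.set_printoptions(precision=1,suppress=True)
P=np.load("w.npy")
print("bar top",[P[v,276:283].round(1)[np.argmax(P[v,276:283,2]*(P[v,276:283,2]<200))] for v in(150,170,190,210,230)])
c=eyes.camera("wrist")
print("nest3,2",atz(c,(203,98),5),atz(c,(211,197),5))
print("bar ends",atz(c,(277.5,143),115),atz(c,(281,302),115))
E
python3 g.py 543 -23 196 -8
```

```text
bar top [array([601.3, -30.5, 121. ]), array([587.3, -29.2, 121.4]), array([573.5, -25.1, 122.3]), array([558.2, -24.3, 121.3]), array([543.2, -20.7, 121.5])]
nest3,2 [654.6  40.9   5. ] [551.8  52.7   5. ]
bar ends [606.2 -29.  115. ] [479.7 -14.2 115. ]
pos [545.12 -22.8  262.15] rot [-180.      0.04   -7.92] t 3.1 F [-0.09  0.52 -0.25] gap 25.74194637413829 j [-0.11  0.33  1.58  0.    1.23  1.6 ]
spin 0.08475366004424245 delta tool [-2.07  0.49 66.15]
```

drive_tool --rows '[{"offset": [0, -0.5, 14], "spin": 0, "jaw": 26}, {"offset": [0, -0.5, 14], "spin": 0, "jaw": 26}, {"offset": [0, 0, 14], "spin": 0, "jaw": 26}, {"offset": [0, 0, 14], "spin": 0, "jaw": 26}, {"offset": [0, 0, 9], "spin": 0, "jaw": 26}, {"offset": [0, 0, 0], "spin": 0, "jaw": 9}, {"offset": [0, 0, 0], "spin": 0, "jaw": 9}, {"offset": [0, 0, 0], "spin": 0, "jaw": 9}, {"offset": [0, 0, 0], "spin": 0, "jaw": 9}]' --force 25

```text
clock: 4.0
eef_pos: [545.0, -23.4, 198.1]
eef_rot: [3.141, -0.001, -0.141]
wrist_force: [0.3, -3.0, -0.8]
finger_gap: 10.4
```

```bash
python3 - <<'E'
from h import *
np.set_printoptions(precision=1,suppress=True)
s=manip.read_state(); p=np.array(s["eef_pos"]); print(p,s["wrist_force"],s["finger_gap"],s["clock"],np.degrees(s["eef_rot"][2]))
# arc from th0
z0=116; th0=0.165; 
f=lambda t:np.array([-(215*np.cos(t)-64*np.sin(t)),18.5+64*np.cos(t)+215*np.sin(t)])
th=np.linspace(th0,1.8,31); a=np.array([f(t) for t in th]); print(a[0],a[-1]); d=np.diff(a,axis=0)
# tool y in world for yaw -8: (sin,-cos)=(-.14,-.99) => tray +x = -tool y; up = -tool z
print(np.c_[-d[:,0],-d[:,1]].round(1).tolist())
E
```

```text
[545.  -23.4 198.1] [ 0.3 -3.  -0.8] 10.354976787263151 4.0 -8.05760472110093
[-201.6  116.9] [111.2 213.3]
[[-5.7, -10.8], [-6.2, -10.5], [-6.8, -10.2], [-7.3, -9.8], [-7.9, -9.4], [-8.4, -8.9], [-8.8, -8.4], [-9.3, -7.9], [-9.7, -7.4], [-10.1, -6.9], [-10.5, -6.3], [-10.8, -5.8], [-11.1, -5.2], [-11.3, -4.5], [-11.6, -3.9], [-11.8, -3.3], [-11.9, -2.6], [-12.1, -2.0], [-12.2, -1.3], [-12.2, -0.7], [-12.2, 0.0], [-12.2, 0.7], [-12.2, 1.3], [-12.1, 2.0], [-11.9, 2.7], [-11.8, 3.3], [-11.6, 3.9], [-11.3, 4.6], [-11.1, 5.2], [-10.8, 5.8]]
```

drive_tool --rows '[{"offset": [0, -5.7, -10.8], "spin": 0, "jaw": 9}, {"offset": [0, -6.2, -10.5], "spin": 0, "jaw": 9}, {"offset": [0, -6.8, -10.2], "spin": 0, "jaw": 9}, {"offset": [0, -7.3, -9.8], "spin": 0, "jaw": 9}, {"offset": [0, -7.9, -9.4], "spin": 0, "jaw": 9}, {"offset": [0, -8.4, -8.9], "spin": 0, "jaw": 9}, {"offset": [0, -8.8, -8.4], "spin": 0, "jaw": 9}, {"offset": [0, -9.3, -7.9], "spin": 0, "jaw": 9}, {"offset": [0, -9.7, -7.4], "spin": 0, "jaw": 9}, {"offset": [0, -10.1, -6.9], "spin": 0, "jaw": 9}]'

```text
clock: 5.0
eef_pos: [555.9, 55.5, 289.8]
eef_rot: [3.139, -0.001, -0.141]
wrist_force: [-5.7, -10.1, 8.5]
finger_gap: 10.2
```

drive_tool --rows '[{"offset": [0, -10.5, -6.3], "spin": 0, "jaw": 9}, {"offset": [0, -10.8, -5.8], "spin": 0, "jaw": 9}, {"offset": [0, -11.1, -5.2], "spin": 0, "jaw": 9}, {"offset": [0, -11.3, -4.5], "spin": 0, "jaw": 9}, {"offset": [0, -11.6, -3.9], "spin": 0, "jaw": 9}, {"offset": [0, -11.8, -3.3], "spin": 0, "jaw": 9}, {"offset": [0, -11.9, -2.6], "spin": 0, "jaw": 9}, {"offset": [0, -12.1, -2.0], "spin": 0, "jaw": 9}, {"offset": [0, -12.2, -1.3], "spin": 0, "jaw": 9}, {"offset": [0, -12.2, -0.7], "spin": 0, "jaw": 9}]'

```text
clock: 6.0
eef_pos: [571.9, 171.1, 324.6]
eef_rot: [3.141, -0.0, -0.14]
wrist_force: [-2.3, -2.3, 3.1]
finger_gap: 10.3
```

drive_tool --rows '[{"offset": [0, -12.2, 0], "spin": 0, "jaw": 9}, {"offset": [0, -12.2, 0.7], "spin": 0, "jaw": 9}, {"offset": [0, -12.2, 1.3], "spin": 0, "jaw": 9}, {"offset": [0, -12.1, 2.0], "spin": 0, "jaw": 9}, {"offset": [0, -11.9, 2.7], "spin": 0, "jaw": 9}, {"offset": [0, -11.8, 3.3], "spin": 0, "jaw": 9}, {"offset": [0, -11.6, 3.9], "spin": 0, "jaw": 9}, {"offset": [0, -11.3, 4.6], "spin": 0, "jaw": 9}, {"offset": [0, -11.1, 5.2], "spin": 0, "jaw": 9}, {"offset": [0, -10.8, 5.8], "spin": 0, "jaw": 9}, {"offset": [0, 0, 0], "spin": 0, "jaw": 9}]'

```text
clock: 7.1
eef_pos: [588.6, 288.2, 293.3]
eef_rot: [-3.141, 0.0, -0.139]
wrist_force: [-1.7, 3.9, 0.2]
finger_gap: 10.2
```

drive_tool --rows '[{"offset": [0, 0, 0], "spin": 0, "jaw": 26}, {"offset": [0, 0, 0], "spin": 0, "jaw": 26}, {"offset": [0, 0, 0], "spin": 0, "jaw": 26}, {"offset": [0, 0, -20], "spin": 0, "jaw": 26}, {"offset": [0, 0, -30], "spin": 0, "jaw": 26}, {"offset": [0, 0, -30], "spin": 0, "jaw": 26}]'

```text
clock: 7.7
eef_pos: [588.7, 286.0, 375.0]
eef_rot: [3.141, 0.0, -0.141]
wrist_force: [-0.1, -0.2, -0.2]
finger_gap: 26.0
```

```bash
python3 g.py 574 -233 240 -8
```

```text
pos [588.73 286.01 375.02] rot [179.98   0.01  -8.1 ] t 7.7 F [-0.14 -0.23 -0.2 ] gap 26.00167664208402 j [ 0.4   0.51  1.07 -0.    1.57  2.11]
spin -0.10379798568456522 delta tool [ 57.65 516.01 135.02]
```

drive_tool --rows '[{"offset": [3.5, 32, 4], "spin": 0, "jaw": 90}, {"offset": [3.5, 32, 4], "spin": 0, "jaw": 90}, {"offset": [3.5, 32, 4], "spin": 0, "jaw": 90}, {"offset": [3.5, 32, 8], "spin": 0, "jaw": 90}, {"offset": [3.5, 32, 8], "spin": 0, "jaw": 90}, {"offset": [3.5, 32, 8], "spin": 0, "jaw": 90}, {"offset": [3.5, 32, 8], "spin": 0, "jaw": 90}, {"offset": [3.5, 32, 10], "spin": 0, "jaw": 90}, {"offset": [3.5, 32, 10], "spin": 0, "jaw": 90}, {"offset": [3.5, 32, 10], "spin": 0, "jaw": 90}, {"offset": [3.5, 32, 10], "spin": 0, "jaw": 90}, {"offset": [3.5, 32, 10], "spin": 0, "jaw": 90}, {"offset": [3.5, 32, 10], "spin": 0, "jaw": 90}, {"offset": [4, 33, 10], "spin": 0, "jaw": 90}, {"offset": [4, 33, 10], "spin": 0, "jaw": 90}, {"offset": [4, 33, 11], "spin": 0, "jaw": 90}, {"offset": [0, 0, 0], "spin": 0, "jaw": 90}]'

```text
clock: 9.4
eef_pos: [572.3, -235.0, 237.4]
eef_rot: [3.142, 0.002, -0.145]
wrist_force: [0.3, 0.7, 0.3]
finger_gap: 90.1
```

```bash
cat > m.py <<'E'
from h import *
np.set_printoptions(precision=1,suppress=True)
c=eyes.camera("top"); P=cloud(c); np.save("top2.npy",P); cv2.imwrite("pics/top2.png",c["color"])
w=eyes.camera("wrist"); cv2.imwrite("pics/w2.png",w["color"])
a=cv2.resize(c["color"][100:310,140:420],None,fx=2,fy=2); b=cv2.resize(w["color"],None,fx=.42,fy=.42)
o=np.zeros((600,560,3),np.uint8); o[:420]=a; o[420:420+b.shape[0],:b.shape[1]]=b[:180]; cv2.imwrite("pics/v4.png",o)
# black nest floors and pears in tray
g=c["color"].max(2); 
for x,y in((242,175),(235,216)):
    s=g[y-14:y+14,x-14:x+14]; mk=(s<70).astype(np.uint8); m=cv2.moments(mk,True)
    print("nest",m["m00"],m["m00"] and atz(c,(x-14+m["m10"]/m["m00"],y-14+m["m01"]/m["m00"]),5))
for x,y in((214,210),(201,295),(186,380),(255,388)):
    u,v=100+x//2,60+y//2; S=P[v-24:v+24,u-24:u+24].reshape(-1,3); S=S[(S[:,2]<200)&(S[:,2]>40)]
    if len(S): T=S[S[:,2]>S[:,2].max()-8]; print("pear",len(S),(S.min(0)+S.max(0))/2,T.mean(0),S[:,2].max())
W=cloud(w); np.save("w2.npy",W); S=W.reshape(-1,3)
for q in((574,-233),(491,-243),(412,-240)):
    B=S[(np.hypot(S[:,0]-q[0],S[:,1]-q[1])<38)&(S[:,2]>14)&(S[:,2]<95)]
    if len(B): T=B[B[:,2]>B[:,2].max()-8]; print("spare",len(B),(B.min(0)+B.max(0))/2,T.mean(0),B[:,2].max(),B.max(0)-B.min(0))
E
python3 m.py; python3 g.py 574 -233 125 -8
```

```text
nest 0.0 0.0
nest 0.0 0.0
pear 452 [658.9 114.8  60. ] [660.4 115.1  74.8] 79.98185540439997
pear 475 [561.1 127.6  59.4] [561.  128.4  74.4] 78.79606640963446
pear 505 [461.8 125.8  60.5] [461.5 141.   75.8] 80.90120982730268
pear 524 [451.3  73.5  59.3] [450.9  58.4  74. ] 78.6230690650836
spare 3208 [ 577.2 -233.8   61.4] [ 576.6 -232.8   80.2] 84.7155675681935 [55.5 58.  46.5]
spare 2872 [ 499.7 -243.6   58. ] [ 494.4 -244.1   80.2] 84.62575624304128 [46.3 56.5 53.3]
spare 1841 [ 416.7 -239.3   62.8] [ 416.7 -239.9   79.8] 84.4636439342393 [40.1 57.8 43.3]
pos [ 573.1  -231.95  238.88] rot [-179.99    0.02   -8.15] t 9.5 F [0.41 0.55 0.89] gap 90.08732033710339 j [-0.44  0.51  1.39  0.    1.25  1.27]
spin -0.1534950236342354 delta tool [  1.04   0.92 113.88]
```

View pics/v4.png

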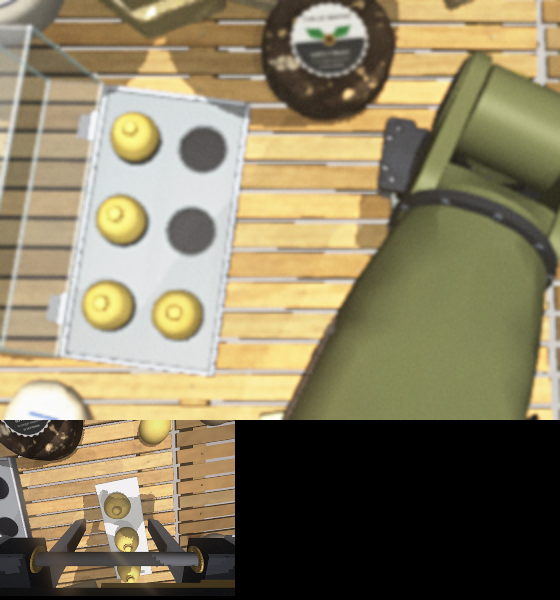

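drive_tool --rows '[{"offset": [1, 0.3, 25], "spin": 0, "jaw": 90}, {"offset": [1, 0.4, 25], "spin": 0, "jaw": 90}, {"offset": [0, 0, 25], "spin": 0, "jaw": 90}, {"offset": [0, 0, 25], "spin": 0, "jaw": 90}, {"offset": [0, 0, 14], "spin": 0, "jaw": 90}, {"offset": [0, 0, 0], "spin": 0, "jaw": 70}, {"offset": [0, 0, 0], "spin": 0, "jaw": 65}, {"offset": [0, 0, 0], "spin": 0, "jaw": 61}, {"offset": [0, 0, 0], "spin": 0, "jaw": 50}, {"offset": [0, 0, 0], "spin": 0, "jaw": 50}, {"offset": [0, 0, 0], "spin": 0, "jaw": 50}]' --force 20

```text
clock: 10.6
eef_pos: [575.6, -232.7, 126.0]
eef_rot: [3.141, -0.002, -0.141]
wrist_force: [-0.1, -1.7, 5.4]
finger_gap: 56.4
```

drive_tool --rows '[{"offset": [0, 0, -10], "spin": 0, "jaw": 50}, {"offset": [0, 0, -20], "spin": 0, "jaw": 50}, {"offset": [0, 0, -30], "spin": 0, "jaw": 50}, {"offset": [0, 0, -30], "spin": 0, "jaw": 50}, {"offset": [0, 0, -10], "spin": -8.2, "jaw": 50}, {"offset": [0, 0, 0], "spin": -8.2, "jaw": 50}, {"offset": [0, 0, 0], "spin": -8.2, "jaw": 50}, {"offset": [0, 0, 0], "spin": -8.2, "jaw": 50}, {"offset": [0, 0, 0], "spin": -8.2, "jaw": 50}, {"offset": [0, 0, 0], "spin": -8.2, "jaw": 50}, {"offset": [0, 0, 0], "spin": -8.2, "jaw": 50}, {"offset": [0, 0, 0], "spin": -8.2, "jaw": 50}, {"offset": [0, 0, 0], "spin": -8.2, "jaw": 50}, {"offset": [0, 0, 0], "spin": -8.2, "jaw": 50}, {"offset": [0, 0, 0], "spin": -8.5, "jaw": 50}]'

```text
clock: 12.1
eef_pos: [575.1, -232.1, 225.2]
eef_rot: [-3.141, -0.0, 1.445]
wrist_force: [-0.1, -0.1, -2.7]
finger_gap: 56.6
```

```bash
python3 g.py 650.5 35.5 190 82.5
```

```text
pos [ 575.14 -232.14  225.19] rot [-179.97   -0.02   82.78] t 12.1 F [-0.09 -0.15 -2.7 ] gap 56.639604009403804 j [-0.44  0.52  1.39  0.    1.23 -0.32]
spin 0.2813724109712439 delta tool [275.19  39.78  35.19]
```

drive_tool --rows '[{"offset": [27.5, 4, 0], "spin": 0.3, "jaw": 50}, {"offset": [27.5, 4, 0], "spin": 0, "jaw": 50}, {"offset": [27.5, 4, 0], "spin": 0, "jaw": 50}, {"offset": [27.5, 4, 0], "spin": 0, "jaw": 50}, {"offset": [27.5, 4, 0], "spin": 0, "jaw": 50}, {"offset": [27.5, 4, 0], "spin": 0, "jaw": 50}, {"offset": [27.5, 4, 0], "spin": 0, "jaw": 50}, {"offset": [27.5, 4, 0], "spin": 0, "jaw": 50}, {"offset": [27.5, 4, 15], "spin": 0, "jaw": 50}, {"offset": [27.5, 4, 20], "spin": 0, "jaw": 50}, {"offset": [0, 0, 0], "spin": 0, "jaw": 50}]'

```text
clock: 13.2
eef_pos: [651.7, 37.7, 187.2]
eef_rot: [-3.137, 0.0, 1.437]
wrist_force: [-0.8, -1.1, -3.3]
finger_gap: 56.5
```

```bash
python3 g.py 650.5 35.5 121 82.5; python3 - <<'E'
from h import *
w=eyes.camera("wrist"); o=w["color"]
for P in ([650.5,35.5,15],[551,49,15]):
    a=np.linspace(0,2*np.pi,60); q=proj(w,np.c_[P[0]+27*np.cos(a),P[1]+27*np.sin(a),0*a+15])
    cv2.polylines(o,[q.round().astype(np.int32)],True,(0,0,255),1)
cv2.imwrite("pics/w5.png",o)
E
```

```text
pos [651.68  37.74 187.16] rot [-179.72    0.     82.31] t 13.2 F [-0.79 -1.15 -3.25] gap 56.534291807980686 j [0.   0.63 1.31 0.   1.2  0.14]
spin -0.1866042237380725 delta tool [-2.38 -0.88 66.16]
```

View pics/w5.png

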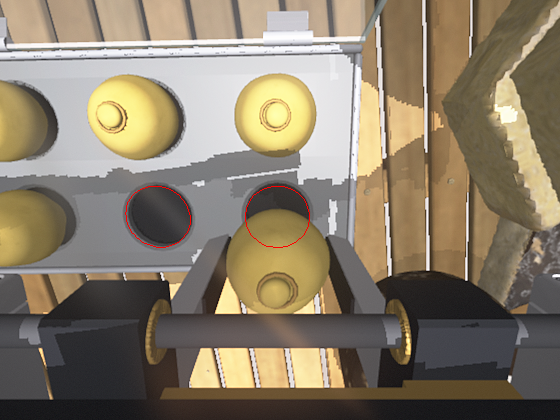

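drive_tool --rows '[{"offset": [-1, -0.4, 10], "spin": 0, "jaw": 50}, {"offset": [-1, -0.4, 12], "spin": 0, "jaw": 50}, {"offset": [0, 0, 12], "spin": 0, "jaw": 50}, {"offset": [0, 0, 12], "spin": 0, "jaw": 50}, {"offset": [0, 0, 6], "spin": 0, "jaw": 50}, {"offset": [0, 0, 4], "spin": 0, "jaw": 50}, {"offset": [0, 0, 3], "spin": 0, "jaw": 50}, {"offset": [0, 0, 2], "spin": 0, "jaw": 50}, {"offset": [0, 0, 2], "spin": 0, "jaw": 50}, {"offset": [0, 0, 1], "spin": 0, "jaw": 50}, {"offset": [0, 0, 0], "spin": 0, "jaw": 50}]'

```text
clock: 14.35
eef_pos: [651.3, 32.8, 126.0]
eef_rot: [3.142, -0.0, 1.434]
wrist_force: [0.6, -0.8, -2.4]
finger_gap: 56.3
```

drive_tool --rows '[{"offset": [0, 0, 1], "spin": 0, "jaw": 50}]'

```text
clock: 14.45
eef_pos: [651.4, 32.8, 125.2]
eef_rot: [3.141, -0.0, 1.434]
wrist_force: [-0.2, 0.4, -2.6]
finger_gap: 56.7
```

drive_tool --rows '[{"offset": [0, 0, 1], "spin": 0, "jaw": 50}]'

```text
clock: 14.55
eef_pos: [651.4, 32.8, 124.0]
eef_rot: [3.141, -0.0, 1.434]
wrist_force: [-0.7, 0.7, -2.2]
finger_gap: 56.7
```

drive_tool --rows '[{"offset": [0, 0, 1], "spin": 0, "jaw": 50}]'

```text
clock: 14.65
eef_pos: [651.3, 32.8, 122.9]
eef_rot: [-3.142, 0.0, 1.434]
wrist_force: [0.1, 0.5, -2.1]
finger_gap: 56.6
```

drive_tool --rows '[{"offset": [1.3, -0.5, 0], "spin": 0, "jaw": 50}, {"offset": [1.2, 0, 0.5], "spin": 0, "jaw": 50}, {"offset": [0, 0, 1], "spin": 0, "jaw": 50}]'

```text
clock: 14.95
eef_pos: [651.2, 35.5, 121.5]
eef_rot: [3.141, -0.0, 1.434]
wrist_force: [0.1, -1.7, -3.7]
finger_gap: 56.8
```

drive_tool --rows '[{"offset": [0, 0, 1], "spin": 0, "jaw": 50}, {"offset": [0, 0, 0.5], "spin": 0, "jaw": 50}]'

```text
clock: 15.15
eef_pos: [651.1, 35.3, 119.8]
eef_rot: [-3.141, 0.0, 1.434]
wrist_force: [0.8, -0.4, -3.5]
finger_gap: 56.7
```

drive_tool --rows '[{"offset": [0, 0, 0.5], "spin": 0, "jaw": 50}]'

```text
clock: 15.25
eef_pos: [651.2, 35.3, 119.4]
eef_rot: [-3.142, -0.0, 1.434]
wrist_force: [0.7, 0.7, -2.2]
finger_gap: 56.7
```

Base should be about at the floor; a few more half-millimetre steps until the force turns.

drive_tool --rows '[{"offset": [0, 0, 0.5], "spin": 0, "jaw": 50}]'

```text
clock: 15.35
eef_pos: [651.2, 35.2, 119.1]
eef_rot: [3.142, 0.0, 1.434]
wrist_force: [-3.1, -0.3, 2.9]
finger_gap: 56.4
```

drive_tool --rows '[{"offset": [0, 0, 0.5], "spin": 0, "jaw": 50}]'

```text
clock: 15.45
eef_pos: [651.2, 35.2, 119.1]
eef_rot: [3.141, 0.0, 1.434]
wrist_force: [-5.2, -1.3, 8.6]
finger_gap: 56.5
```

drive_tool --rows '[{"offset": [0, 0, 0.5], "spin": 0, "jaw": 50}]'

```text
clock: 15.55
eef_pos: [651.2, 35.2, 119.0]
eef_rot: [3.141, 0.0, 1.434]
wrist_force: [-7.0, -1.4, 13.1]
finger_gap: 56.6
```

drive_tool --rows '[{"offset": [0, 0, -1.2], "spin": 0, "jaw": 50}, {"offset": [0, 0, 0], "spin": 0, "jaw": 58}, {"offset": [0, 0, 0], "spin": 0, "jaw": 60}, {"offset": [0, 0, 0], "spin": 0, "jaw": 64}, {"offset": [0, 0, 0], "spin": 0, "jaw": 70}, {"offset": [0, 0, 0], "spin": 0, "jaw": 78}, {"offset": [0, 0, 0], "spin": 0, "jaw": 78}, {"offset": [0, 0, -10], "spin": 0, "jaw": 78}, {"offset": [0, 0, -30], "spin": 0, "jaw": 78}, {"offset": [0, 0, -30], "spin": 0, "jaw": 78}, {"offset": [0, 0, -30], "spin": 0, "jaw": 78}]'

```text
clock: 16.65
eef_pos: [651.1, 35.3, 221.2]
eef_rot: [3.141, -0.0, 1.434]
wrist_force: [-0.0, -0.2, 0.2]
finger_gap: 77.8
```

```bash
python3 g.py 492.5 -243 225 82.2; python3 - <<'E'
from h import *
w=eyes.camera("wrist"); S=cloud(w).reshape(-1,3)
np.set_printoptions(precision=1,suppress=True)
for q in((650.5,35.5),(660.5,115),(561,128)):
    B=S[(np.hypot(S[:,0]-q[0],S[:,1]-q[1])<38)&(S[:,2]>30)&(S[:,2]<95)]
    if len(B): T=B[B[:,2]>B[:,2].max()-8]; print(len(B),T.mean(0),B[:,2].max())
E
```

```text
pos [651.11  35.32 221.16] rot [179.97  -0.    82.14] t 16.65 F [-0.02 -0.2   0.21] gap 77.84646853763246 j [-0.    0.6   1.29  0.    1.26  0.14]
spin -0.06203782681876646 delta tool [-297.27 -119.37   -3.84]
3410 [651.   35.7  73.3] 77.68426788168395
4187 [661.  116.5  73.5] 77.88183372228713
4478 [563.  129.2  73.5] 77.8119054969053
```

drive_tool --rows '[{"offset": [-33, -13, -1], "spin": 0, "jaw": 78}, {"offset": [-33, -13, -1], "spin": 0, "jaw": 78}, {"offset": [-33, -13, -1], "spin": 0, "jaw": 78}, {"offset": [-33, -13, -1], "spin": 0, "jaw": 90}, {"offset": [-33, -13, 0], "spin": 0, "jaw": 90}, {"offset": [-33, -13, 0], "spin": 0, "jaw": 90}, {"offset": [-33, -13, 0], "spin": 0, "jaw": 90}, {"offset": [-33, -14, 0], "spin": 0, "jaw": 90}, {"offset": [-33, -14, 0], "spin": 0, "jaw": 90}, {"offset": [0, 0, 0], "spin": 8.5, "jaw": 90}, {"offset": [0, 0, 0], "spin": 8.5, "jaw": 90}, {"offset": [0, 0, 0], "spin": 8.5, "jaw": 90}, {"offset": [0, 0, 0], "spin": 8.5, "jaw": 90}, {"offset": [0, 0, 0], "spin": 8.5, "jaw": 90}, {"offset": [0, 0, 0], "spin": 8.5, "jaw": 90}, {"offset": [0, 0, 0], "spin": 8.5, "jaw": 90}, {"offset": [0, 0, 0], "spin": 8.5, "jaw": 90}, {"offset": [0, 0, 0], "spin": 8.5, "jaw": 90}, {"offset": [0, 0, 0], "spin": 8.5, "jaw": 90}, {"offset": [0, 0, 0], "spin": 5, "jaw": 90}]'

```text
clock: 18.7
eef_pos: [492.7, -242.6, 223.8]
eef_rot: [3.141, -0.001, -0.143]
wrist_force: [0.4, -0.3, -0.3]
finger_gap: 90.0
```

```bash
python3 - <<'E'
from h import *
np.set_printoptions(precision=1,suppress=True)
w=eyes.camera("wrist"); S=cloud(w).reshape(-1,3)
for q in((492,-243),(413,-240)):
    B=S[(np.hypot(S[:,0]-q[0],S[:,1]-q[1])<38)&(S[:,2]>30)&(S[:,2]<95)]
    if len(B): T=B[B[:,2]>B[:,2].max()-8]; print(len(B),T.mean(0),(B.max(0)+B.min(0))/2)
E
python3 g.py 492.5 -243 126 -8
```

```text
3570 [ 493.2 -244.1   80.2] [ 496.1 -243.9   61.1]
2706 [ 419.8 -241.    76.4] [ 424.3 -240.    56.7]
pos [ 492.72 -242.64  223.82] rot [179.98  -0.04  -8.4 ] t 18.75 F [0.16 0.82 0.94] gap 89.87189972599143 j [-0.52  0.37  1.61  0.    1.15  1.19]
spin -0.4000593281143381 delta tool [-0.17  0.39 97.82]
```

drive_tool --rows '[{"offset": [0, 0.5, 25], "spin": 0, "jaw": 90}, {"offset": [0, 0.5, 25], "spin": 0, "jaw": 90}, {"offset": [0, 0, 25], "spin": 0, "jaw": 90}, {"offset": [0, 0, 17], "spin": 0, "jaw": 90}, {"offset": [0, 0, 6], "spin": 0, "jaw": 90}, {"offset": [0, 0, 0], "spin": 0, "jaw": 70}, {"offset": [0, 0, 0], "spin": 0, "jaw": 65}, {"offset": [0, 0, 0], "spin": 0, "jaw": 61}, {"offset": [0, 0, 0], "spin": 0, "jaw": 50}, {"offset": [0, 0, 0], "spin": 0, "jaw": 50}, {"offset": [0, 0, 0], "spin": 0, "jaw": 50}]' --force 20

```text
clock: 19.85
eef_pos: [492.7, -243.8, 125.8]
eef_rot: [3.141, -0.001, -0.137]
wrist_force: [-1.1, -0.7, 5.3]
finger_gap: 55.3
```

drive_tool --rows '[{"offset": [0, 0, -10], "spin": 0, "jaw": 50}, {"offset": [0, 0, -20], "spin": 0, "jaw": 50}, {"offset": [0, 0, -30], "spin": 0, "jaw": 50}, {"offset": [0, 0, -30], "spin": 0, "jaw": 50}, {"offset": [0, 0, -10], "spin": -8.2, "jaw": 50}, {"offset": [0, 0, 0], "spin": -8.2, "jaw": 50}, {"offset": [0, 0, 0], "spin": -8.2, "jaw": 50}, {"offset": [0, 0, 0], "spin": -8.2, "jaw": 50}, {"offset": [0, 0, 0], "spin": -8.2, "jaw": 50}, {"offset": [0, 0, 0], "spin": -8.2, "jaw": 50}, {"offset": [0, 0, 0], "spin": -8.2, "jaw": 50}, {"offset": [0, 0, 0], "spin": -8.2, "jaw": 50}, {"offset": [0, 0, 0], "spin": -8.2, "jaw": 50}, {"offset": [0, 0, 0], "spin": -8.2, "jaw": 50}, {"offset": [0, 0, 0], "spin": -8.5, "jaw": 50}]'

```text
clock: 21.35
eef_pos: [492.4, -243.4, 225.4]
eef_rot: [-3.141, -0.0, 1.448]
wrist_force: [0.4, -0.3, -3.2]
finger_gap: 55.1
```

```bash
python3 g.py 551 49.5 190 82.3
```

```text
pos [ 492.36 -243.45  225.37] rot [-179.97   -0.02   82.98] t 21.35 F [ 0.43 -0.27 -3.23] gap 55.10720308564847 j [-0.53  0.37  1.61  0.    1.16 -0.4 ]
spin 0.6826605252125546 delta tool [298.16  18.86  35.37]
```

drive_tool --rows '[{"offset": [30, 2, 0], "spin": 0.5, "jaw": 50}, {"offset": [30, 2, 0], "spin": 0, "jaw": 50}, {"offset": [30, 2, 0], "spin": 0, "jaw": 50}, {"offset": [30, 2, 0], "spin": 0, "jaw": 50}, {"offset": [30, 2, 0], "spin": 0, "jaw": 50}, {"offset": [30, 2, 0], "spin": 0, "jaw": 50}, {"offset": [30, 2, 0], "spin": 0, "jaw": 50}, {"offset": [30, 2, 0], "spin": 0, "jaw": 50}, {"offset": [30, 2, 10], "spin": 0, "jaw": 50}, {"offset": [28, 1, 20], "spin": 0, "jaw": 50}, {"offset": [0, 0, 5], "spin": 0, "jaw": 50}, {"offset": [0, 0, 0], "spin": 0, "jaw": 50}, {"offset": [0, 0, 0], "spin": 0, "jaw": 50}, {"offset": [0, 0, 0], "spin": 0, "jaw": 50}]'

```text
clock: 22.75
eef_pos: [552.1, 48.2, 191.0]
eef_rot: [3.141, -0.0, 1.432]
wrist_force: [0.8, -0.3, -2.9]
finger_gap: 55.5
```

```bash
python3 g.py 551 49.5 119 82.3
```

```text
pos [552.05  48.2  191.  ] rot [179.94  -0.01  82.07] t 22.75 F [ 0.78 -0.26 -2.89] gap 55.543067557905445 j [ 0.02  0.42  1.63 -0.    1.09  0.16]
spin -0.2265944066619454 delta tool [ 1.15 -1.22 72.  ]
```

drive_tool --rows '[{"offset": [1, -0.8, 10], "spin": 0, "jaw": 50}, {"offset": [0, 0, 15], "spin": 0, "jaw": 50}, {"offset": [0, 0, 15], "spin": 0, "jaw": 50}, {"offset": [0, 0, 12], "spin": 0, "jaw": 50}, {"offset": [0, 0, 7], "spin": 0, "jaw": 50}, {"offset": [0, 0, 4], "spin": 0, "jaw": 50}, {"offset": [0, 0, 3], "spin": 0, "jaw": 50}, {"offset": [0, 0, 2], "spin": 0, "jaw": 50}, {"offset": [0, 0, 1.5], "spin": 0, "jaw": 50}, {"offset": [0, 0, 1], "spin": 0, "jaw": 50}]'

```text
clock: 23.75
eef_pos: [551.3, 50.2, 119.8]
eef_rot: [3.141, -0.0, 1.434]
wrist_force: [-1.1, 0.3, -2.9]
finger_gap: 55.5
```

drive_tool --rows '[{"offset": [0, 0, 0.7], "spin": 0, "jaw": 50}]'

```text
clock: 23.85
eef_pos: [551.2, 50.2, 119.0]
eef_rot: [3.141, -0.0, 1.434]
wrist_force: [-0.1, 0.5, -3.0]
finger_gap: 55.3
```

drive_tool --rows '[{"offset": [0, 0, 0.5], "spin": 0, "jaw": 50}]'

```text
clock: 23.95
eef_pos: [551.3, 50.1, 118.8]
eef_rot: [3.141, 0.0, 1.434]
wrist_force: [-3.6, -0.3, 4.9]
finger_gap: 55.3
```

drive_tool --rows '[{"offset": [0, 0, -0.3], "spin": 0, "jaw": 50}, {"offset": [0, 0, 0], "spin": 0, "jaw": 57}, {"offset": [0, 0, 0], "spin": 0, "jaw": 60}, {"offset": [0, 0, 0], "spin": 0, "jaw": 64}, {"offset": [0, 0, 0], "spin": 0, "jaw": 70}, {"offset": [0, 0, 0], "spin": 0, "jaw": 78}, {"offset": [0, 0, 0], "spin": 0, "jaw": 78}, {"offset": [0, 0, -10], "spin": 0, "jaw": 78}, {"offset": [0, 0, -30], "spin": 0, "jaw": 78}, {"offset": [0, 0, -40], "spin": 0, "jaw": 78}, {"offset": [0, 0, -40], "spin": 0, "jaw": 78}, {"offset": [0, 0, -40], "spin": 0, "jaw": 78}, {"offset": [0, 0, -40], "spin": 0, "jaw": 78}, {"offset": [0, 0, -40], "spin": 0, "jaw": 78}]'

```text
clock: 25.35
eef_pos: [550.7, 50.1, 361.4]
eef_rot: [3.141, -0.0, 1.434]
wrist_force: [-0.1, 1.1, 0.2]
finger_gap: 78.1
```

```bash
python3 - <<'E'
from h import *
np.set_printoptions(precision=1,suppress=True)
w=eyes.camera("wrist"); S=cloud(w).reshape(-1,3); cv2.imwrite("pics/w6.png",w["color"])
for q in((551,49.5),(650.5,35.5),(660.5,115),(561,128)):
    B=S[(np.hypot(S[:,0]-q[0],S[:,1]-q[1])<38)&(S[:,2]>30)&(S[:,2]<95)]
    if len(B): T=B[B[:,2]>B[:,2].max()-8]; print(len(B),T.mean(0),B[:,2].max())
E
python3 g.py 588.6 286 375 -8
```

```text
1558 [551.6  49.6  73.6] 78.01972705010782
1566 [649.6  34.9  73.4] 77.99619559559251
1834 [659.8 116.6  73.3] 77.41371747567813
1776 [561.6 129.4  73.7] 77.97672751988158
pos [551.46  50.18 368.35] rot [179.44  -0.09  82.14] t 25.4 F [0.97 0.46 6.54] gap 77.78585996985036 j [0.02 0.26 1.42 0.   1.45 0.16]
spin 90.1424831731383 delta tool [   3.96 -238.69   -6.65]
```

View pics/w6.png

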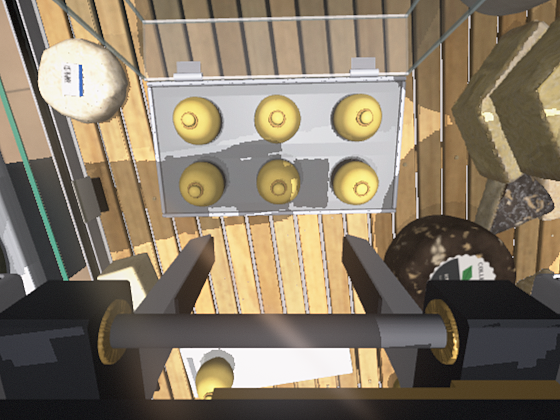

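drive_tool --rows '[{"offset": [0, 0, -2], "spin": 8.2, "jaw": 26}, {"offset": [0, 0, -2], "spin": 8.2, "jaw": 26}, {"offset": [0, 0, -2], "spin": 8.2, "jaw": 26}, {"offset": [0, 0, 0], "spin": 8.2, "jaw": 26}, {"offset": [0, 0, 0], "spin": 8.2, "jaw": 26}, {"offset": [0, 0, 0], "spin": 8.2, "jaw": 26}, {"offset": [0, 0, 0], "spin": 8.2, "jaw": 26}, {"offset": [0, 0, 0], "spin": 8.2, "jaw": 26}, {"offset": [0, 0, 0], "spin": 8.2, "jaw": 26}, {"offset": [0, 0, 0], "spin": 8.2, "jaw": 26}, {"offset": [0, 0, 0], "spin": 8.2, "jaw": 26}, {"offset": [1, -34, 0], "spin": 0, "jaw": 26}, {"offset": [1, -34, 0], "spin": 0, "jaw": 26}, {"offset": [1, -34, 0], "spin": 0, "jaw": 26}, {"offset": [0, -34, 0], "spin": 0, "jaw": 26}, {"offset": [0, -34, 0], "spin": 0, "jaw": 26}, {"offset": [0, -34, 0], "spin": 0, "jaw": 26}, {"offset": [0, -34, 0], "spin": 0, "jaw": 26}, {"offset": [0, 0, 0], "spin": 0, "jaw": 26}, {"offset": [0, 0, 0], "spin": 0, "jaw": 26}]'

```text
clock: 27.4
eef_pos: [587.3, 285.7, 364.8]
eef_rot: [3.141, 0.0, -0.14]
wrist_force: [0.2, -1.1, 0.8]
finger_gap: 26.1
```

```bash
python3 g.py 588.6 288 294 -8; python3 - <<'E'
from h import *
np.set_printoptions(precision=1,suppress=True)
w=eyes.camera("wrist"); S=cloud(w).reshape(-1,3); cv2.imwrite("pics/w7.png",w["color"])
B=S[(abs(S[:,0]-588)<60)&(abs(S[:,1]-288)<45)&(S[:,2]>205)&(S[:,2]<235)]
print(len(B),B.mean(0) if len(B) else 0, proj(w,[588.6,288,214]))
for lo in range(530,650,15):
    b=B[(B[:,0]>=lo)&(B[:,0]<lo+15)]
    if len(b)>5: print(lo,len(b),np.median(b,0))
E
```

```text
pos [587.3  285.67 364.77] rot [179.98   0.01  -8.  ] t 27.4 F [ 0.19 -1.05  0.78] gap 26.094179747979343 j [ 0.4   0.51  1.09 -0.    1.54  2.11]
spin -0.0017981595111109527 delta tool [ 0.96 -2.49 70.77]
2052 [589.6 288.4 216.4] [[275.1 221.7]]
530 220 [537.4 294.6 216.7]
545 249 [552.5 292.7 216.7]
560 238 [567.6 291.1 216.6]
575 260 [582.6 289.2 216.7]
590 277 [597.6 287.5 216.7]
605 279 [612.6 285.8 216.8]
620 311 [627.6 283.8 216.7]
635 186 [639.7 282.6 216.4]
```

View pics/w7.png

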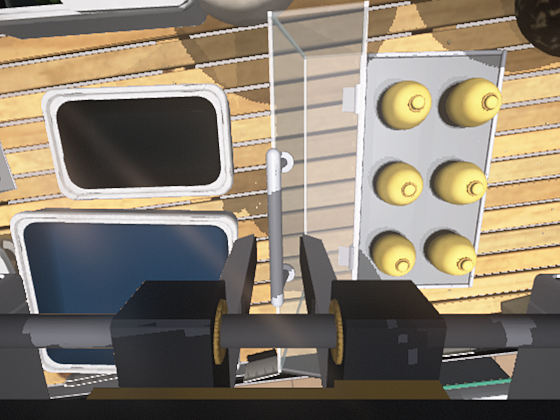

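drive_tool --rows '[{"offset": [1, -1.3, 14], "spin": 0, "jaw": 26}, {"offset": [0, -1.2, 18], "spin": 0, "jaw": 26}, {"offset": [0, 0, 18], "spin": 0, "jaw": 26}, {"offset": [0, 0, 14], "spin": 0, "jaw": 26}, {"offset": [0, 0, 7.5], "spin": 0, "jaw": 26}, {"offset": [0, 0, 0], "spin": 0, "jaw": 9}, {"offset": [0, 0, 0], "spin": 0, "jaw": 9}, {"offset": [0, 0, 0], "spin": 0, "jaw": 9}, {"offset": [0, 0, 0], "spin": 0, "jaw": 9}]' --force 25

```text
clock: 28.35
eef_pos: [589.1, 287.8, 294.1]
eef_rot: [-3.141, -0.001, -0.141]
wrist_force: [1.6, -0.2, 2.1]
finger_gap: 10.4
```

```bash
python3 - <<'E'
import numpy as np
f=lambda t:np.array([-(215*np.cos(t)-64*np.sin(t)),18.5+64*np.cos(t)+215*np.sin(t)])
th=np.linspace(1.8,0.0,37); a=np.array([f(t) for t in th]); d=np.diff(a,axis=0)
print(np.c_[-d[:,0],-d[:,1]].round(1).tolist())
E
```

```text
[[9.9, -5.3], [10.1, -4.8], [10.4, -4.3], [10.6, -3.8], [10.7, -3.2], [10.9, -2.7], [11.0, -2.2], [11.1, -1.6], [11.2, -1.0], [11.2, -0.5], [11.2, 0.1], [11.2, 0.6], [11.2, 1.2], [11.1, 1.7], [11.0, 2.3], [10.8, 2.8], [10.7, 3.4], [10.5, 3.9], [10.3, 4.4], [10.1, 4.9], [9.8, 5.4], [9.5, 5.9], [9.2, 6.4], [8.9, 6.8], [8.5, 7.3], [8.2, 7.7], [7.8, 8.1], [7.3, 8.5], [6.9, 8.8], [6.5, 9.2], [6.0, 9.5], [5.5, 9.8], [5.0, 10.0], [4.5, 10.3], [4.0, 10.5], [3.5, 10.7]]
```

drive_tool --rows '[{"offset": [0, 9.9, -5.3], "spin": 0, "jaw": 9}, {"offset": [0, 10.1, -4.8], "spin": 0, "jaw": 9}, {"offset": [0, 10.4, -4.3], "spin": 0, "jaw": 9}, {"offset": [0, 10.6, -3.8], "spin": 0, "jaw": 9}, {"offset": [0, 10.7, -3.2], "spin": 0, "jaw": 9}, {"offset": [0, 10.9, -2.7], "spin": 0, "jaw": 9}, {"offset": [0, 11, -2.2], "spin": 0, "jaw": 9}, {"offset": [0, 11.1, -1.6], "spin": 0, "jaw": 9}, {"offset": [0, 11.2, -1], "spin": 0, "jaw": 9}, {"offset": [0, 11.2, -0.5], "spin": 0, "jaw": 9}, {"offset": [0, 11.2, 0.1], "spin": 0, "jaw": 9}, {"offset": [0, 11.2, 0.6], "spin": 0, "jaw": 9}, {"offset": [0, 11.2, 1.2], "spin": 0, "jaw": 9}, {"offset": [0, 11.1, 1.7], "spin": 0, "jaw": 9}, {"offset": [0, 11, 2.3], "spin": 0, "jaw": 9}, {"offset": [0, 10.8, 2.8], "spin": 0, "jaw": 9}, {"offset": [0, 10.7, 3.4], "spin": 0, "jaw": 9}, {"offset": [0, 10.5, 3.9], "spin": 0, "jaw": 9}]'

```text
clock: 30.15
eef_pos: [561.9, 94.3, 307.5]
eef_rot: [-3.141, -0.003, -0.141]
wrist_force: [6.9, 1.6, 2.0]
finger_gap: 10.3
```

drive_tool --rows '[{"offset": [0, 10.3, 4.4], "spin": 0, "jaw": 9}, {"offset": [0, 10.1, 4.9], "spin": 0, "jaw": 9}, {"offset": [0, 9.8, 5.4], "spin": 0, "jaw": 9}, {"offset": [0, 9.5, 5.9], "spin": 0, "jaw": 9}, {"offset": [0, 9.2, 6.4], "spin": 0, "jaw": 9}, {"offset": [0, 8.9, 6.8], "spin": 0, "jaw": 9}, {"offset": [0, 8.5, 7.3], "spin": 0, "jaw": 9}, {"offset": [0, 8.2, 7.7], "spin": 0, "jaw": 9}, {"offset": [0, 7.8, 8.1], "spin": 0, "jaw": 9}, {"offset": [0, 7.3, 8.5], "spin": 0, "jaw": 9}, {"offset": [0, 6.9, 8.8], "spin": 0, "jaw": 9}, {"offset": [0, 6.5, 9.2], "spin": 0, "jaw": 9}]'

```text
clock: 31.35
eef_pos: [547.2, -7.8, 222.8]
eef_rot: [-3.142, -0.001, -0.141]
wrist_force: [4.6, -0.4, 1.8]
finger_gap: 10.3
```

drive_tool --rows '[{"offset": [0, 3, 4.8], "spin": 0, "jaw": 9}, {"offset": [0, 3, 4.7], "spin": 0, "jaw": 9}, {"offset": [0, 2.8, 4.9], "spin": 0, "jaw": 9}, {"offset": [0, 2.7, 4.9], "spin": 0, "jaw": 9}, {"offset": [0, 2.5, 5], "spin": 0, "jaw": 9}, {"offset": [0, 2.5, 5], "spin": 0, "jaw": 9}, {"offset": [0, 2.3, 5], "spin": 0, "jaw": 9}, {"offset": [0, 2.2, 5.2], "spin": 0, "jaw": 9}, {"offset": [0, 1.6, 4], "spin": 0, "jaw": 9}, {"offset": [0, 1.2, 3], "spin": 0, "jaw": 9}, {"offset": [0, 1, 3], "spin": 0, "jaw": 9}, {"offset": [0, 0.8, 2.5], "spin": 0, "jaw": 9}, {"offset": [0, 0.7, 2], "spin": 0, "jaw": 9}, {"offset": [0, 0.5, 1.5], "spin": 0, "jaw": 9}, {"offset": [0, 0.5, 1], "spin": 0, "jaw": 9}]'

```text
clock: 32.85
eef_pos: [543.4, -34.5, 166.6]
eef_rot: [3.141, -0.001, -0.141]
wrist_force: [6.4, -2.1, 2.0]
finger_gap: 10.2
```

drive_tool --rows '[{"offset": [0, 0.4, 1], "spin": 0, "jaw": 9}, {"offset": [0, 0.3, 1], "spin": 0, "jaw": 9}]'

```text
clock: 33.05
eef_pos: [543.2, -35.1, 164.5]
eef_rot: [3.141, -0.0, -0.141]
wrist_force: [4.3, -2.7, 3.0]
finger_gap: 10.0
```

drive_tool --rows '[{"offset": [0, 0.3, 0.8], "spin": 0, "jaw": 9}]'

```text
clock: 33.15
eef_pos: [543.2, -35.4, 163.8]
eef_rot: [3.142, -0.0, -0.141]
wrist_force: [5.4, -1.7, 0.8]
finger_gap: 9.8
```

drive_tool --rows '[{"offset": [0, 0.2, 0.7], "spin": 0, "jaw": 9}]'

```text
clock: 33.25
eef_pos: [543.2, -35.5, 163.0]
eef_rot: [3.142, -0.0, -0.141]
wrist_force: [5.0, -2.6, 1.0]
finger_gap: 10.4
```

drive_tool --rows '[{"offset": [0, 0.2, 0.6], "spin": 0, "jaw": 9}]'

```text
clock: 33.35
eef_pos: [543.1, -35.7, 162.4]
eef_rot: [3.142, -0.0, -0.141]
wrist_force: [4.6, -1.9, 1.5]
finger_gap: 10.0
```

drive_tool --rows '[{"offset": [0, 0.2, 0.7], "spin": 0, "jaw": 9}]'

```text
clock: 33.45
eef_pos: [543.1, -35.9, 161.8]
eef_rot: [3.141, -0.0, -0.141]
wrist_force: [4.6, -1.9, 1.7]
finger_gap: 10.2
```

drive_tool --rows '[{"offset": [0, 0.2, 0.7], "spin": 0, "jaw": 9}]'

```text
clock: 33.55
eef_pos: [543.0, -36.1, 161.1]
eef_rot: [3.141, -0.0, -0.141]
wrist_force: [4.6, -2.4, 2.0]
finger_gap: 9.9
```

drive_tool --rows '[{"offset": [0, 0, 0.7], "spin": 0, "jaw": 9}]'

```text
clock: 33.65
eef_pos: [543.1, -36.2, 160.6]
eef_rot: [3.141, -0.0, -0.141]
wrist_force: [0.8, -2.9, 11.1]
finger_gap: 10.4
```

drive_tool --rows '[{"offset": [0, 0, 0.5], "spin": 0, "jaw": 9}]'

```text
clock: 33.75
eef_pos: [543.1, -36.2, 160.5]
eef_rot: [3.141, -0.0, -0.141]
wrist_force: [-1.0, -2.4, 13.9]
finger_gap: 10.1
```

drive_tool --rows '[{"offset": [0, 0, 0], "spin": 0, "jaw": 26}, {"offset": [0, 0, 0], "spin": 0, "jaw": 26}, {"offset": [0, 0, 0], "spin": 0, "jaw": 26}, {"offset": [0, 0, -5], "spin": 0, "jaw": 26}, {"offset": [0, 0, -15], "spin": 0, "jaw": 26}, {"offset": [0, 0, -30], "spin": 0, "jaw": 26}, {"offset": [0, 0, -40], "spin": 0, "jaw": 26}, {"offset": [0, 30, -20], "spin": 0, "jaw": 26}, {"offset": [0, 40, 0], "spin": 0, "jaw": 26}, {"offset": [-30, 40, 0], "spin": 0, "jaw": 26}, {"offset": [-30, 40, 0], "spin": 0, "jaw": 26}, {"offset": [-30, 40, 0], "spin": 0, "jaw": 26}, {"offset": [-20, 40, 0], "spin": 0, "jaw": 26}, {"offset": [0, 40, 0], "spin": 0, "jaw": 26}, {"offset": [0, 0, 0], "spin": 0, "jaw": 26}]'

```text
clock: 35.25
eef_pos: [395.0, -291.0, 270.4]
eef_rot: [3.141, -0.0, -0.145]
wrist_force: [-0.3, -1.3, -0.4]
finger_gap: 26.0
```

```bash
python3 - <<'E'
from h import *
np.set_printoptions(precision=3,suppress=True)
c=eyes.camera("top"); P=cloud(c); n=eyes.camera("scene")
m=np.zeros((420,560),bool); m[140:285,165:268]=1
Q=P[m&(P[...,2]>84)&(P[...,2]<140)]
for _ in range(4):
    A=np.c_[Q[:,:2],np.ones(len(Q))]; s=np.linalg.lstsq(A,Q[:,2],rcond=None)[0]; r=Q[:,2]-A@s; Q=Q[abs(r)<4]
print("tilt",s[:2],"z mid",np.median(Q[:,2]),len(Q))
hm=np.zeros((420,560),bool); hm[183:250,255:275]=1
H=P[hm&(P[...,2]>65)&(P[...,2]<140)]; print("handle",len(H),np.percentile(H[:,2],[10,50,90]),np.median(H,0))
o=np.vstack([cv2.resize(c["color"][90:310,150:430],(700,330)[:2] if 0 else (560,440))[:, :], cv2.resize(n["color"][120:360,120:440],(560,420))])
cv2.imwrite("pics/fin.png",cv2.resize(o,None,fx=.69,fy=.69)); print(manip.read_state()["wrist_force"],manip.read_state()["clock"])
E
```

```text
tilt [0.001 0.001] z mid 92.30527053896112 11539
handle 433 [82.946 86.81  91.233] [556.939 -32.098  86.81 ]
[-0.093 -0.425  0.472] 35.35
```

View pics/fin.png

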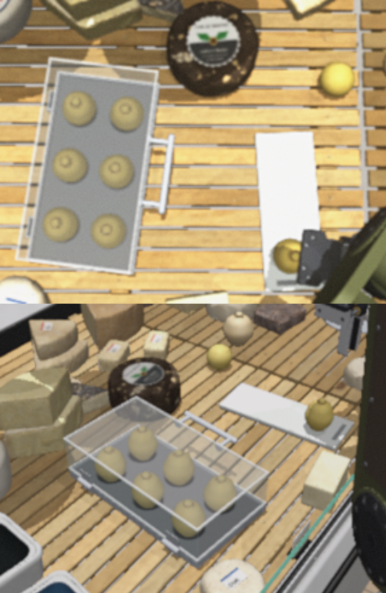

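Hood top is level (tilt about 0.001) at 92 mm, so it is fully closed. All six nests hold a pear, and the leftover spare still stands on the board.

```bash
python3 -c "
from cell import manip
print(manip.sign_off())"
```

```text
the job is handed in; nothing more can be done
None
```

The job is done and handed in at about 35 s of the 72 s limit. I swung the hood up to about 1.8 rad and put two spare pear cheeses into the empty nests, 3 first and then 2. Then I lowered the hood by its handle until it met the rim.

- **Pears:** both new cheeses stand upright, with tops at about 78 mm, the same as the two neighbouring pears I measured. Each was lowered in small steps until it touched the floor; the contact force peaked at about 13 N for the first and 5 N for the second.
- **Hood:** its top is level (tilt about 0.001 rad) at 92 mm, which is the closed height. Closing ended with a press of about 14 N.
- **Everything else:** the last pictures show the leftover spare still standing on the board, and the ball cheese and the wheel where they were. The arm touches nothing.

No final check failed. The wrist and top cameras differed by up to about 5 mm on positions, so I aimed between them. The first cheese was 2–3 mm off its nest on the way down and I corrected that before it touched the floor.

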